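Clamp a column in the bench vice with the T-handle hex key

TASK

The separation column lies loose between the jaws of the bench vice. Take the large T-handle hex key from its stand, feel it gently down the deep hole in the vice until it drops home in the hidden hex socket, and turn the cam clockwise about 75 degrees so that the jaw holds the column firmly without crushing it. Then draw the key out and hang it back upright in the free hole of the stand, without disturbing the other things.

Things in the scene. Friction and masses are not known exactly. Their poses are not given: they have to be found in the camera images.
- column_vice: small bench vice for separation columns, bolted down: dark steel base 150 x 76 x 10 mm, a grey aluminium fixed jaw at its -x end and a cam housing 56 x 66 mm, 55 mm high, at its +x end. Origin: centre of the underside; x runs from the jaws to the housing, y along the jaws, z up. Heights are above the worktop.
- bore_mouth (a point): centre of the round upright hole in the top of the cam housing, at its upper rim (55 mm high; 36 mm from the vice's origin along +x). The hole is 26 mm wide for the first 4 mm, then 19.5 mm wide down to the face of the cam spindle, which lies 31 mm below the rim.
- socket_floor (a point): floor of the hex socket, on the hole's axis, 12 mm above the worktop. The socket is 15 mm across flats, 12 mm deep. How its flats lie is unknown and unseen: the key enters only within about 8 degrees of a fit, every 60 degrees. A key that does not fit rests about 10 mm higher on its chamfer; one that fits drops to the floor. Press with 5 to 10 N; over 36 N between key and cam damages the socket.
- cam_spindle (a joint): how far the cam has been turned, rad: 0 as found, growing clockwise seen from above, up to 2.4. It turns stiffly (about 0.1 N m, up to 0.15 N m with the jaw on the column) and stays where it is left. Each rad moves the jaw 2.2 mm. The jaw meets the column at about 0.6 rad, then its springs press harder: about 9 N at 0.8 rad, 16 N at 1.25 rad, 24 N at 1.7 rad; over 28 N crushes the tube.
- moving_jaw: spring-loaded grey liner of the moving jaw, 60 mm along y, 16 mm high, between the column and the cam housing. Origin: on its face towards the column, at worktop height. The cam pushes it along the vice's -x.
- column: separation column, thin tube 9.6 mm in diameter with 14 mm hex end nuts, 236 mm long, lying level along the vice's y in the gap between the jaws with about 1 mm of play. Origin: middle of its length, 8 mm below the tube's axis.
- column_bed (a point): middle of the ledge between the jaws on which the column lies, 22 mm above the worktop.
- hex_key: large T-handle hex key: steel hexagonal shank 14 mm across flats (16.2 mm across corners) and 62 mm long, round collar 27 mm wide and 5 mm thick above it, a neck, and a black crossbar 90 x 16 x 24 mm whose middle is 95 mm above the tip. Origin: the tip's centre; z up along the shank, x along the crossbar; two flats of the shank face +x and -x. Mass 0.24 to 0.39 kg. At the start it hangs upright by its collar in one of the two holes of the stand.
- hex_key_tip (a point): centre of the large key's tip; its last 2 mm is chamfered from 14 down to 11 mm across flats.
- hex_key_collar (a point): centre of the underside of the large key's collar, 62 mm above its tip.
- small_key: small T-handle hex key, 6 mm across flats, crossbar 60 x 12 x 20 mm, hanging in the other hole of the stand; otherwise like the large one. Not wanted: leave it.
- key_stand: fixed grey sheet-metal stand, 56 x 156 mm (feet to 193 mm), 66 mm high, with two upright holes 19.5 mm wide through its top sheet and through a lower sheet at 34 mm. Origin: centre of the underside; the holes lie at y = -36 and +36 mm.
- stand_hole_a (a point): centre of the stand's hole at its -y end, on the top face (66 mm high).
- stand_hole_b (a point): centre of the stand's hole at its +y end, on the top face (66 mm high).
- open_wrench: steel open-ended wrench, 128 mm long, 21 mm wide, 5 mm thick, lying on the worktop to the right of the vice; leave it.
- amber_bottle: amber reagent bottle with a black cap, 62 mm wide, 128 mm high, standing behind the work; origin under its centre; leave it.
Things that resemble listed ones, but are neither listed nor needed, are in the scene too. What is shaped like the hex_key but brown is not meant.

How it is judged:
By the outcome, as a careful person would: the job done as asked, in the order asked, and still so for the second after the job is handed in, with the robot touching nothing.
It also fails if it takes over 72 s, if anything falls off the work surface, if the arm or the gripper's body presses on something with over 40 N, if the wrist force passes 120 N, or if a joint passes its speed limit or range.

ROBOT

A 6-joint arm with a two-finger parallel gripper is mounted at the origin on a cart in front of the work surface, level with it; the furniture and walls round the work are solid. World frame = base frame: x ahead of the robot, y to its left, z up, the work surface at z = 0. Lengths are in m, angles in rad, forces in N, time in s.
With the tool pointing down it reaches from about 0.325 to 0.85 m from the base axis. Payload 15.5 kg.
Tool frame: the origin (TCP) lies between the finger pads; the fingertips stand 22 mm ahead of it and the grasp point (between the pads) lies 3 mm ahead of it; z points along the fingers, y is the line along which they close (so a half turn about z gives the same grasp; the last joint's range is limited). The gripper opens to 91 mm and grips with 3 to 60 N. Pads are 32 mm wide; open, the fingers measure 118 mm over their backs; the gripper's body (76 mm by 178 mm) begins 60 mm behind the grasp point.
Start: joints at [1.01, 0.494, 1.345, -0, 1.302, -0.096], TCP at [0.281, 0.558, 0.236] pointing down, gripper open.
Joint ranges: [-2.91, 2.91], [-0.82, 2.16], [0.22, 2.67], [-1.22, 4.37], [0.12, 2.79], [-3.08, 3.08]. Speed limits (rad/s): [1.89, 1.89, 2.57, 3.01, 3.01, 3.01].

INTERFACE

Orientations are given as a unit quaternion [w, x, y, z].
In Python, from bench import robot gives the robot as it stands.
- The arm moves only by the shell command python3 -m pendant 'ROWS' [FORCE]. ROWS is JSON, a list of rows, each a list of 7 numbers: the shift along the tool's x, y, z scaled (see below), then the turn, a rotation vector about the tool's x, y, z scaled (see below), then the opening in per cent of the stroke, from 0 (shut) to 100 (fully open). A call has 1 to 5 rows; each row shifts and turns the commanded pose from where the row before left it, along the tool's axes as they then stand; what a row does not reach is not made up. The controller multiplies each number of a shift by 600 mm and each number of a turn by 5 degrees. A row lasts 1/8 s, in which the tool goes at most 62.5 mm and 10.7 degrees, less where a joint would pass 70% of its speed; a pose out of reach is approached as far as the arm can. A call with a number of a shift or a turn outside -1 to 1 is refused whole. A call with a gripper value outside its range is refused whole. The fingers move at their own pace and stop on an object; FORCE is the grip in N (left out, the last holds). Time passes only in rows, so rows that do not move let the fingers close. It gives the time, the measured TCP pose, the force, the opening and the grip force at its end, in the units of the state.
- robot.sense(): the state, without advancing time (a new reading comes with each control period).
- robot.grab_frame(name): name is "scene" or "top" or "wrist"; returns the picture (480x640x3 uint8, red, green, blue); there is no depth.
- robot.camera_params(name): a dict with "intrinsics" (3x3 intrinsics, pixels), "R" (3x3) and "t" (3): a world point X has camera coordinates R X + t. Camera axes: x right, y down, z forward; pixel columns grow to the right and rows downward; lengths in m; the calibration is good to about 2 mm. A picture is of the moment at which its call begins: read the wrist's pose just before it. camera_params takes no time and is no camera call; for the wrist camera it gives the pose at the moment of the call.
- robot.finish_job(): hands the job in; it is judged then, once.
The state is a dict: "time": time; "q": joint angles; "dq": joint speeds; "tau": joint torques, N m; "tool_pos": TCP position; "ee_rot": TCP orientation; "ft_force": force on the tool from outside, world axes, zero at the start; "ft_torque": the same for the moment, N m; "width": opening from 0.0 (shut) to 1.0 (fully open); "gripper_force": force on a finger pad.
Only numpy, scipy, OpenCV 4.12 (cv2) and the standard library are available. Lean on these libraries where they do the work, as an engineer would, in place of code of your own. Each camera call takes 0.05 s, during which the arm holds its last target. There are 200 camera calls.

## Working session

There is one attempt and no reset: what is moved stays moved. The work goes in short steps, Python scripts to look and compute and a shell command to move; the robot and the scene stay as the last step left them, time stands still between calls to the robot, and variables do not carry over. Pictures are saved under pics/ and viewed, at most 10 in all, crops included, and the job is handed in when it is done.

```bash
mkdir -p pics; ls
python3 - <<'E'
from bench import robot
import cv2,numpy as np
for n in("scene","top"):
    im=robot.grab_frame(n); cv2.imwrite(f"pics/{n}0.png",im[:,:,::-1])
    p=robot.camera_params(n); print(n,np.round(p["intrinsics"],1).tolist(),np.round(p["R"],3).tolist(),np.round(p["t"],3).tolist())
s=robot.sense(); print({k:np.round(v,3).tolist() for k,v in s.items()})
E
```

```text
pics
scene [[529.3, 0.0, 322.0], [0.0, 529.3, 245.3], [0.0, 0.0, 1.0]] [[0.758, -0.652, 0.014], [-0.38, -0.458, -0.803], [0.53, 0.604, -0.595]] [-0.369, 0.283, 0.968]
top [[569.3, 0.0, 314.0], [0.0, 569.3, 237.1], [0.0, 0.0, 1.0]] [[-0.006, -1.0, -0.013], [-0.985, 0.008, -0.17], [0.17, 0.012, -0.985]] [0.067, 0.567, 1.243]
{'time': 0.1, 'q': [1.01, 0.494, 1.346, -0.0, 1.303, -0.096], 'dq': [0.002, -0.001, -0.002, -0.001, 0.001, 0.001], 'tau': [0.002, -88.027, -38.253, 0.071, 0.049, -0.0], 'tool_pos': [0.281, 0.558, 0.235], 'ee_rot': [-0.0, 0.231, 0.973, -0.001], 'ft_force': [-0.111, -0.348, 0.523], 'ft_torque': [0.014, -0.037, -0.027], 'gripper_force': 0.0, 'width': 1.001}
```

View pics/scene0.png

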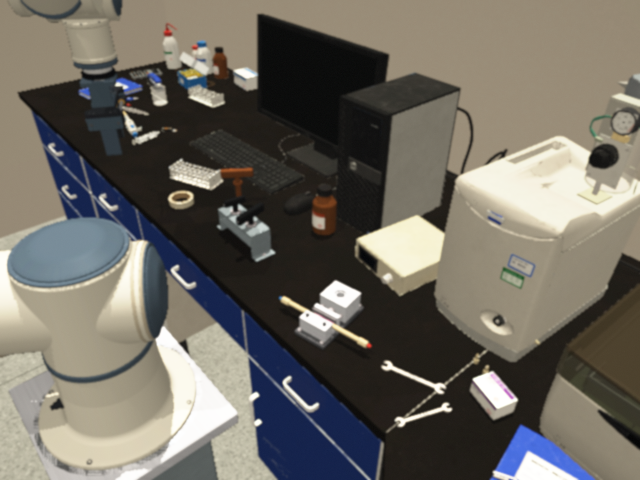

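View pics/top0.png

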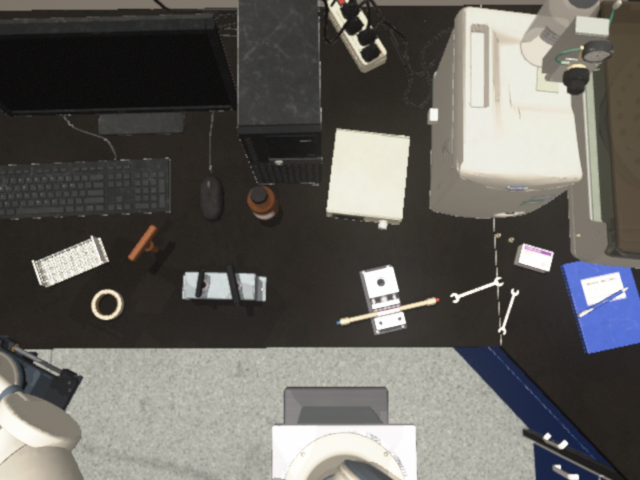

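The scene view shows the stand with its keys at (245,225), and a brown T-key to its left at (237,178). The vice is at (330,310) with the column across it, and the wrenches are at (415,380).

In the top view the stand is at (225,287), with crossbars at (200,285) and (234,285). The bore is at (380,283).

There are three key candidates in the top view:
- Brown T at (145,243): not meant.
- Short black bar at (200,285): the small key.
- Longer black bar at (234,285): the large key.

I'll confirm this in one crop.

```bash
cat > h.py <<'E'
import numpy as np,cv2
from bench import robot
def ray(p,uv):
    K,R,t=[np.array(p[k]) for k in("intrinsics","R","t")]
    d=R.T@np.linalg.inv(K)@np.array([uv[0],uv[1],1.]); return -R.T@t,d/np.linalg.norm(d)
def plane(p,uv,z):
    c,d=ray(p,uv); return c+d*(z-c[2])/d[2]
def tri(a,ua,b,ub):
    A=np.zeros((3,3));y=np.zeros(3);L=[ray(a,ua),ray(b,ub)]
    for c,d in L: M=np.eye(3)-np.outer(d,d);A+=M;y+=M@c
    X=np.linalg.solve(A,y); return X,[np.linalg.norm((np.eye(3)-np.outer(d,d))@(X-c))*1e3 for c,d in L]
def proj(p,X):
    x=np.array(p["intrinsics"])@(np.array(p["R"])@X+p["t"]); return x[:2]/x[2]
E
python3 - <<'E'
from h import *
a=cv2.imread("pics/top0.png")[255:315,170:280]; b=cv2.imread("pics/scene0.png")[190:265,205:285]
f=lambda i,s:cv2.resize(i,None,fx=s,fy=s,interpolation=cv2.INTER_CUBIC)
A=f(a,4);B=f(b,4)
o=np.zeros((300,440+320,3),np.uint8);o[:240,:440]=A;o[:,440:]=B
o=np.clip(o.astype(float)*1.6+15,0,255).astype(np.uint8)
cv2.imwrite("pics/crop1.png",o)
p=robot.camera_params("top")
for n,uv,z in(("large",(234,285),.1),("small",(200,285),.1),("bore",(380,282),.055),("col1",(340,322),.03),("col2",(436,300),.03),("bottle",(263,195),.128)):print(n,plane(p,uv,z).round(3))
p=robot.camera_params("wrist");print({k:np.round(v,3).tolist() for k,v in p.items()})
s=robot.sense();print(s["tool_pos"])
E
```

```text
large [0.456 0.235 0.1  ]
small [0.456 0.308 0.1  ]
bore [ 0.464 -0.083  0.055]
col1 [0.377 0.006 0.03 ]
col2 [ 0.425 -0.211  0.03 ]
bottle [0.647 0.171 0.128]
{'intrinsics': [[334.485, 0.0, 317.106], [0.0, 334.485, 238.481], [0.0, 0.0, 1.0]], 'R': [[0.449, 0.894, 0.0], [0.865, -0.435, 0.248], [0.222, -0.111, -0.969]], 't': [-0.625, -0.028, 0.389]}
[0.28053944 0.5581552  0.23541763]
```

View pics/crop1.png

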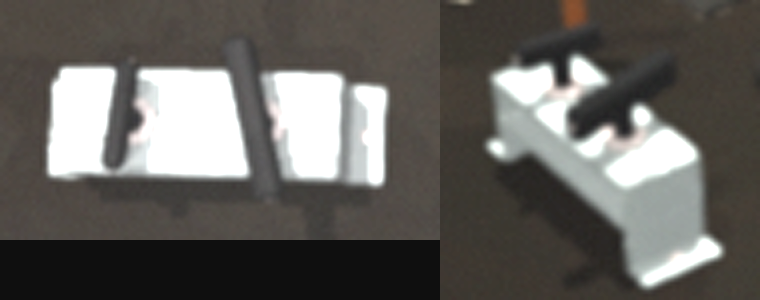

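The crop confirms it. The longer, thicker black bar at top view (234,285) is the hex_key, in the hole at the robot's right, and its bar lies about 11° from world x. The shorter one at (200,285) is the small_key. I'll move over the large key and turn the tool onto the bar.

```bash
python3 -m pendant '[[-0.05,-0.035,-0.006,0,0,0,55],[-0.05,-0.035,-0.006,0,0,0,55],[-0.05,-0.035,-0.006,0,0,0,55],[-0.05,-0.035,-0.006,0,0,0,55],[-0.05,-0.035,-0.006,0,0,0,55]]' && python3 -m pendant '[[-0.05,-0.035,-0.006,0,0,0,55],[-0.05,-0.035,-0.006,0,0,0,55],[-0.05,-0.035,-0.006,0,0,0,55],[-0.05,-0.035,-0.006,0,0,0,55],[-0.05,-0.035,-0.006,0,0,0,55]]' && python3 -m pendant '[[0,0,0,0,0,-1,55],[0,0,0,0,0,-1,55],[0,0,0,0,0,-1,55],[0,0,0,0,0,-1,55],[0,0,0,0,0,-1,55]]' && python3 -m pendant '[[0,0,0,0,0,-0.9,55],[0,0,0,0,0,-0.9,55],[0,0,0,0,0,-0.8,55],[0,0,0,0,0,0,55]]'
python3 - <<'E'
from h import *
s=robot.sense();p=robot.camera_params("wrist");im=robot.grab_frame("wrist")[:,:,::-1]
cv2.imwrite("pics/w1.png",im);import json;json.dump({k:np.array(v).tolist() for k,v in p.items()},open("w1.json","w"))
print(s["time"],s["tool_pos"],s["ee_rot"],s["q"],s["ft_force"])
E
```

```text
time: 0.72
tool_pos: [0.3679, 0.396, 0.2538]
ee_rot: [-0.0, 0.231, 0.973, -0.0]
ft_force: [0.3, 0.3, 0.2]
width: 0.55
gripper_force: 0.0
time: 1.35
tool_pos: [0.4547, 0.2349, 0.2719]
ee_rot: [-0.0, 0.231, 0.973, -0.0]
ft_force: [0.7, -0.8, -1.0]
width: 0.545
gripper_force: 0.0
time: 1.98
tool_pos: [0.4542, 0.236, 0.2717]
ee_rot: [-0.0, 0.013, 1.0, -0.0]
ft_force: [0.3, -0.7, 0.4]
width: 0.549
gripper_force: 0.0
time: 2.48
tool_pos: [0.4543, 0.236, 0.2717]
ee_rot: [-0.0, -0.098, 0.995, -0.0]
ft_force: [-0.2, 0.3, -0.3]
width: 0.554
gripper_force: 0.0
2.475 [0.45429226 0.23598539 0.27172627] [-2.16170623e-04 -9.83827327e-02  9.95148625e-01 -7.34184865e-05] [ 3.62423601e-01  2.97929371e-01  1.56832631e+00 -3.02955245e-05
  1.27579265e+00 -1.40544819e+00] [-0.21628131  0.27946318 -0.27521851]
```

View pics/w1.png

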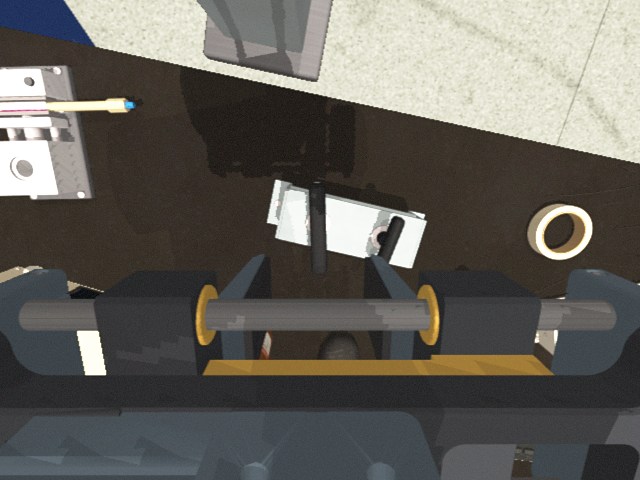

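The wrist view shows the stand at (350,220), the large bar from (318,183) to (319,272), nearly aligned with the tool, and the small key at (390,240). The vice bore is at (22,167). Next I'll segment the bar in the wrist and top views.

```bash
cat > bar.py <<'E'
from h import *
import json
w=cv2.imread("pics/w1.png");t=cv2.imread("pics/top0.png")
pw=json.load(open("w1.json"));pt=robot.camera_params("top")
for n,im,x0,x1,y0,y1 in(("w",w,285,350,170,285),("t",t,220,250,262,306)):
    g=im.max(2)[y0:y1,x0:x1]
    for r in range(0,g.shape[0],6 if n=="w" else 3): print(n,y0+r,g[r,::2].tolist())
E
python3 bar.py
```

```text
w 170 [30, 35, 35, 36, 38, 36, 41, 38, 34, 37, 39, 44, 40, 35, 39, 34, 30, 32, 36, 34, 34, 40, 37, 31, 28, 36, 39, 36, 38, 32, 35, 39, 33]
w 176 [36, 38, 42, 33, 39, 37, 37, 37, 36, 37, 35, 25, 39, 34, 41, 41, 38, 41, 34, 41, 48, 52, 53, 57, 53, 58, 57, 57, 59, 46, 40, 31, 37]
w 182 [162, 140, 92, 47, 29, 35, 36, 32, 38, 40, 34, 32, 39, 35, 62, 106, 119, 87, 31, 38, 38, 40, 35, 41, 40, 53, 58, 48, 53, 49, 49, 52, 48]
w 188 [149, 122, 119, 143, 155, 159, 160, 156, 136, 96, 62, 40, 37, 35, 40, 39, 36, 48, 40, 37, 30, 37, 36, 38, 40, 38, 40, 31, 32, 30, 37, 39, 44]
w 194 [236, 231, 239, 237, 237, 236, 238, 237, 239, 236, 170, 152, 47, 49, 62, 70, 46, 45, 41, 40, 96, 134, 87, 56, 42, 34, 35, 31, 34, 34, 35, 39, 38]
w 200 [230, 240, 241, 239, 240, 239, 242, 246, 249, 250, 233, 151, 60, 37, 44, 46, 46, 44, 42, 34, 158, 252, 250, 251, 251, 251, 246, 211, 163, 177, 184, 183, 180]
w 206 [239, 246, 250, 250, 249, 249, 249, 249, 249, 249, 222, 151, 77, 43, 47, 50, 40, 44, 39, 34, 115, 252, 250, 249, 249, 249, 248, 248, 249, 248, 249, 250, 249]
w 212 [238, 238, 248, 248, 250, 249, 249, 249, 249,
[... 2317 characters left out ...]
01, 219, 219, 219, 218]
t 280 [214, 214, 215, 213, 136, 48, 54, 42, 80, 123, 167, 219, 219, 219, 219]
t 283 [214, 215, 218, 218, 174, 51, 53, 49, 44, 134, 154, 192, 197, 207, 212]
t 286 [217, 215, 217, 216, 210, 71, 51, 52, 35, 97, 166, 163, 195, 192, 192]
t 289 [215, 215, 213, 212, 210, 117, 47, 50, 41, 97, 121, 159, 193, 193, 194]
t 292 [217, 216, 214, 216, 211, 155, 47, 48, 45, 50, 114, 157, 193, 194, 196]
t 295 [216, 217, 214, 208, 191, 178, 58, 47, 47, 36, 94, 121, 190, 193, 193]
t 298 [152, 163, 173, 157, 157, 157, 79, 44, 51, 40, 77, 111, 146, 169, 170]
t 301 [33, 33, 32, 32, 31, 32, 34, 43, 48, 43, 32, 35, 33, 35, 36]
t 304 [32, 32, 33, 32, 34, 33, 32, 36, 44, 41, 32, 34, 32, 34, 32]
```

```bash
cat > b2.py <<'E'
from h import *
import json
pw=json.load(open("w1.json"));pt=robot.camera_params("top")
for a,b in(((317,185),(237.5,305)),((319.3,271),(229.5,266)),((318.3,228),(233.3,285.5))):
    X,e=tri(pw,a,pt,b);print(X.round(4),np.round(e,1), "wrist@.111",plane(pw,a,.111).round(4),"top@.111",plane(pt,b,.111).round(4))
X=np.array(robot.sense()["tool_pos"]);print(proj(pw,X),proj(pw,X+[0,0,-.003]))
E
python3 b2.py
```

```text
[0.4148 0.2283 0.0926] [1.6 1.6] wrist@.111 [0.4146 0.2284 0.111 ] top@.111 [0.4123 0.2251 0.111 ]
[0.4965 0.2457 0.1079] [1.6 1.6] wrist@.111 [0.496 0.247 0.111] top@.111 [0.4956 0.2437 0.111 ]
[0.4552 0.2371 0.1019] [1.1 1.1] wrist@.111 [0.454  0.2375 0.111 ] top@.111 [0.4537 0.2348 0.111 ]
[316.44386986 301.00056455] [316.45214535 298.37123586]
```

The two views put the bar's top at 0.10–0.11 m, against 0.111 m expected. Its centre is (0.4545, 0.2365) and it lies at about 12.7°. The tool is within a millimetre, so I'll descend 170 mm and grip.

```bash
python3 -m pendant '[[0,0,0.06,0,0,-0.3,55],[0,0,0.06,0,0,0,55],[0,0,0.06,0,0,0,55],[0,0,0.05,0,0,0,55],[0,0,0.03,0,0,0,55]]' && python3 -m pendant '[[0,0,0.023,0,0,0,55],[0,0,0,0,0,0,55],[0,0,0,0,0,0,15],[0,0,0,0,0,0,5],[0,0,0,0,0,0,0]]' 30 && python3 -m pendant '[[0,0,0,0,0,0,0],[0,0,0,0,0,0,0],[0,0,0,0,0,0,0]]' 40
```

```text
time: 3.15
tool_pos: [0.4539, 0.2358, 0.1145]
ee_rot: [-0.001, -0.111, 0.994, -0.0]
ft_force: [-0.9, -0.3, 0.4]
width: 0.548
gripper_force: 0.0
time: 3.78
tool_pos: [0.4547, 0.2362, 0.1026]
ee_rot: [0.0, -0.112, 0.994, 0.0]
ft_force: [0.3, 0.3, -0.4]
width: 0.251
gripper_force: 0.0
time: 4.15
tool_pos: [0.4546, 0.2362, 0.1024]
ee_rot: [0.0, -0.112, 0.994, 0.0]
ft_force: [-0.1, 1.5, 5.5]
width: 0.176
gripper_force: 40.0
```

```bash
python3 -m pendant '[[0,0,-0.02,0,0,0,0],[0,0,-0.03,0,0,0,0],[0,0,-0.03,0,0,0,0],[0,0,-0.03,0,0,0,0],[0,0,-0.03,0,0,0,0]]' && python3 -m pendant '[[0,0,-0.03,0,0,0,0],[0,0,-0.02,0,0,0,0],[0,0,0,0,0,0,0],[0,0,0,0,0,0,0]]'
python3 - <<'E'
from h import *
import json
s=robot.sense();p=robot.camera_params("wrist");im=robot.grab_frame("wrist")[:,:,::-1]
cv2.imwrite("pics/w2.png",im);json.dump({k:np.array(v).tolist() for k,v in p.items()},open("w2.json","w"))
im=np.hstack([im[150:400,0:400],cv2.resize(robot.grab_frame("scene")[150:275,190:290,::-1],(200,250))])
cv2.imwrite("pics/w2c.png",im);print(s["ft_force"],s["ft_torque"],s["tool_pos"],s["q"])
E
```

```text
time: 4.78
tool_pos: [0.4542, 0.2359, 0.1872]
ee_rot: [-0.0, -0.112, 0.994, -0.0]
ft_force: [0.6, 0.2, -3.2]
width: 0.171
gripper_force: 40.0
time: 5.28
tool_pos: [0.4541, 0.2359, 0.2156]
ee_rot: [-0.0, -0.112, 0.994, -0.0]
ft_force: [0.4, -0.9, -3.1]
width: 0.171
gripper_force: 40.0
[ 0.37889412 -0.9173467  -3.05890319] [0.04997687 0.06363715 0.06480218] [0.45407536 0.23589292 0.21560117] [ 3.62399274e-01  3.59117766e-01  1.64719832e+00 -2.26203752e-05
  1.13621420e+00 -1.43197345e+00]
```

View pics/w2c.png

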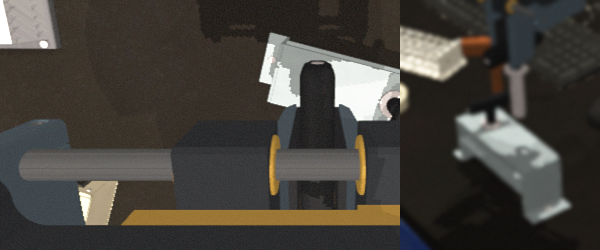

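The crop shows the key clear of the stand, upright in the gripper, with its bar's near end at w2 pixel (318,212). The measured weight is 3.06 N, or 0.31 kg. Next I'll measure the bore from the top and w1 views, and the key's offset along the bar.

```bash
cat > bore.py <<'E'
from h import *
import json
pw=json.load(open("w1.json"));pt=robot.camera_params("top");p2=json.load(open("w2.json"))
def blobs(f,x0,x1,y0,y1,th):
    g=cv2.imread(f).max(2)[y0:y1,x0:x1];g=cv2.resize(g,None,fx=4,fy=4,interpolation=cv2.INTER_CUBIC)
    c,h=cv2.findContours((g<th).astype(np.uint8),cv2.RETR_CCOMP,cv2.CHAIN_APPROX_NONE);o=[]
    for k in c:
        A=cv2.contourArea(k)
        if 100<A<6000 and len(k)>5:
            e=cv2.fitEllipse(k);o.append(((e[0][0]+.5)/4-.5+x0,(e[0][1]+.5)/4-.5+y0,e[1][0]/4,e[1][1]/4))
    return o
for th in(100,150,190):
    print(th,"top",np.round(blobs("pics/top0.png",360,410,262,335,th),1).tolist());print("w1",np.round(blobs("pics/w1.png",0,95,60,205,th),1).tolist())
T=np.array([.45407536,.23589292,.21560117]);n=plane(p2,(318,212),T[2]+.009);print("near end",(n-T).round(4),np.linalg.norm((n-T)[:2]))
g=cv2.imread("pics/w2.png").max(2);print(g[200:225,318].tolist());print(g[225,295:340].tolist())
E
python3 bore.py
```

```text
100 top [[366.3, 327.1, 15.0, 18.8], [336.7, 286.7, 58.9, 162.9], [377.2, 299.1, 3.7, 4.0], [389.2, 296.5, 3.9, 4.2], [379.9, 281.6, 3.9, 5.0], [363.2, 305.2, 7.5, 48.6]]
w1 [[21.4, 135.4, 5.9, 10.0], [46.7, 134.3, 6.7, 13.3], [64.9, 134.5, 8.3, 12.1], [3.3, 134.9, 8.5, 14.3], [7.8, 115.9, 1.0, 29.9], [59.3, 115.6, 3.9, 19.3], [51.4, 98.8, 1.5, 10.6], [31.5, 81.9, 3.5, 6.1]]
150 top [[377.6, 299.1, 5.9, 7.1], [389.3, 296.5, 6.0, 6.7], [380.4, 282.0, 6.4, 6.8]]
w1 [[64.3, 194.9, 3.6, 5.9], [20.0, 134.5, 9.3, 14.0], [45.4, 134.3, 11.0, 15.1], [3.5, 134.9, 9.0, 15.1], [65.5, 135.0, 13.4, 18.3], [9.2, 115.9, 2.0, 33.4], [31.1, 81.7, 5.0, 7.8], [49.1, 69.7, 4.3, 10.1]]
190 top [[380.4, 282.0, 7.2, 7.7]]
w1 [[24.1, 168.0, 13.8, 17.8], [-10.2, 169.3, 29.4, 41.4], [19.4, 134.3, 11.6, 15.3], [3.7, 134.9, 9.4, 15.7], [9.1, 115.9, 2.7, 33.2], [80.6, 194.4, 6.7, 8.5], [29.6, 96.1, 0.6, 20.9], [29.0, 81.2, 7.8, 10.9], [56.6, 70.2, 7.0, 9.3]]
near end [-0.0439 -0.0093  0.009 ] 0.04485911716347243
[162, 155, 135, 142, 159, 159, 162, 160, 159, 155, 98, 90, 137, 156, 83, 33, 35, 34, 30, 33, 38, 37, 40, 38, 43]
[157, 159, 161, 156, 136, 64, 33, 32, 30, 38, 35, 40, 41, 39, 38, 35, 40, 42, 44, 34, 36, 39, 37, 32, 39, 37, 33, 42, 37, 39, 47, 46, 39, 39, 40, 37, 38, 34, 39, 106, 204, 243, 244, 243, 243]
```

Run:
```python
from h import *
import json
pw=json.load(open("w1.json"));pt=robot.camera_params("top")
a,b=(24,168),(380.4,282)
print(tri(pw,a,pt,b),plane(pw,a,.055).round(4),plane(pt,b,.055).round(4))
s=robot.sense();from scipy.spatial.transform import Rotation as Ro
q=s["ee_rot"];R=Ro.from_quat([q[1],q[2],q[3],q[0]]).as_matrix();print(R.round(3))
B=plane(pt,b,.055)
for off in((0,0),(.04,0)):
  d=np.array([B[0]+off[0],B[1],s["tool_pos"][2]])-s["tool_pos"];print(d, (R.T@d).round(4),(R.T@d/.6).round(3))
```

```text
(array([ 0.4643532 , -0.08479905,  0.05078836]), [np.float64(0.08138537653568514), np.float64(0.0813853765354949)]) [ 0.4634 -0.0813  0.055 ] [ 0.464  -0.0843  0.055 ]
[[-0.975 -0.222 -0.001]
 [-0.222  0.975 -0.   ]
 [ 0.001 -0.    -1.   ]]
[ 0.00998651 -0.32024276  0.        ] [ 6.120e-02 -3.145e-01  1.000e-04] [ 0.102 -0.524  0.   ]
[ 0.04998651 -0.32024276  0.        ] [ 2.220e-02 -3.234e-01  1.000e-04] [ 0.037 -0.539  0.   ]
```

```bash
python3 -m pendant '[[0.004,-0.04,0,0,0,0,0],[0.004,-0.06,0,0,0,0,0],[0.004,-0.06,0,0,0,0,0],[0.004,-0.06,0,0,0,0,0],[0.004,-0.06,0,0,0,0,0]]' && python3 -m pendant '[[0.004,-0.06,0,0,0,0,0],[0.004,-0.06,0,0,0,0,0],[0.004,-0.06,0,0,0,0,0],[0.004,-0.05,0,0,0,0,0],[0.001,-0.03,0,0,0,0,0]]' && python3 -m pendant '[[0,0,0,0,0,0,0],[0,0,0,0,0,0,0]]'
python3 - <<'E'
from h import *
import json
s=robot.sense();p=robot.camera_params("wrist");im=robot.grab_frame("wrist")[:,:,::-1]
cv2.imwrite("pics/w3.png",im);json.dump({k:np.array(v).tolist() for k,v in p.items()},open("w3.json","w"))
print(proj(p,np.array([.464,-.084,.055])),s["tool_pos"],s["q"],s["ft_force"])
E
```

```text
time: 6.0
tool_pos: [0.4798, 0.0684, 0.2156]
ee_rot: [-0.0, -0.112, 0.994, 0.0]
ft_force: [0.6, 0.1, -4.3]
width: 0.169
gripper_force: 40.0
time: 6.62
tool_pos: [0.5046, -0.086, 0.2157]
ee_rot: [-0.0, -0.111, 0.994, 0.0]
ft_force: [-0.1, 1.1, -3.5]
width: 0.175
gripper_force: 40.0
time: 6.88
tool_pos: [0.5043, -0.084, 0.2159]
ee_rot: [-0.0, -0.112, 0.994, 0.0]
ft_force: [0.9, -0.4, -3.3]
width: 0.171
gripper_force: 40.0
[326.32926438 186.13056008] [ 0.50434548 -0.08401675  0.21590756] [-2.82068452e-01  3.58108145e-01  1.64789015e+00  2.81575931e-04
  1.13632726e+00 -2.07690879e+00] [ 0.90277609 -0.39177424 -3.26528787]
```

View pics/w3.png

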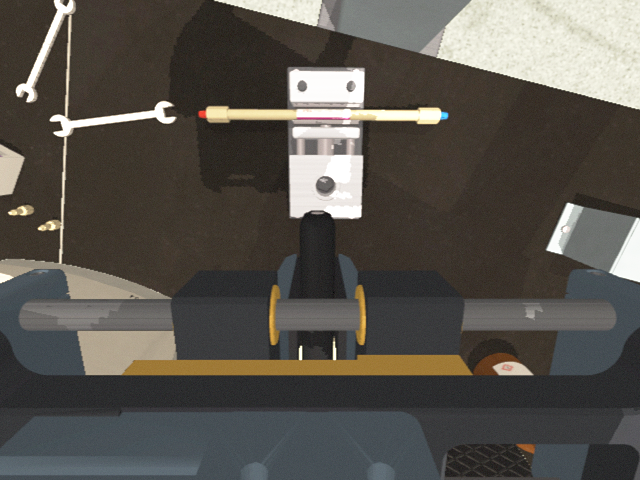

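The bore mouth is at (325.5,185) in the wrist view, within 1 px of the prediction. The jaws and column are above it, and the held bar ends at (318,212). I'll refine the bore and work out the shift.

Run:
```python
from h import *
import json
from scipy.spatial.transform import Rotation as Ro
p=json.load(open("w3.json"));g=cv2.imread("pics/w3.png").max(2)
s=robot.sense();q=s["ee_rot"];R=Ro.from_quat([q[1],q[2],q[3],q[0]]).as_matrix()
c=g[165:205,305:347];c=cv2.resize(c,None,fx=4,fy=4,interpolation=cv2.INTER_CUBIC)
for th in(120,160,200,230):
    k=max((k for k in cv2.findContours((c<th).astype(np.uint8),cv2.RETR_LIST,cv2.CHAIN_APPROX_NONE)[0] if cv2.contourArea(k)<9000),key=cv2.contourArea,default=None)
    if k is None: continue
    e=cv2.fitEllipse(k);uv=((e[0][0]+.5)/4-.5+305,(e[0][1]+.5)/4-.5+165);X=plane(p,uv,.055)
    d=X-s["tool_pos"];d[2]=0;print(th,np.round(uv,1),np.round(np.array(e[1])/4,1),X.round(4),(R.T@d*1e3).round(1),tri(p,uv,robot.camera_params("top"),(380.4,282))[0].round(4))
# key bar side edges in w2 relative to the tool: bar axis ends
for v in(215,225,235,245):
    r=np.where(g[v,285:350]<75)[0]+285; print(v,r.min(),r.max())
T=np.array(s["tool_pos"])
for uv in((318,211),(318,235)): 
    n=plane(p,uv,T[2]+.009);print((R.T@(n-T)*1e3).round(1))
```

```text
120 [324.9 184.8] [15.6 17.6] [ 0.4631 -0.0856  0.055 ] [40.6  7.6  0. ] [ 0.4643 -0.0852  0.0472]
160 [325.  184.8] [17.7 19. ] [ 0.4631 -0.0855  0.055 ] [40.6  7.6  0. ] [ 0.4642 -0.0851  0.0476]
200 [325.1 185.6] [20.  20.2] [ 0.4638 -0.0853  0.055 ] [39.9  7.7  0. ] [ 0.4645 -0.085   0.049 ]
230 [325.  185.8] [21.1 21.2] [ 0.4639 -0.0852  0.055 ] [39.7  7.7  0. ] [ 0.4645 -0.085   0.0491]
215 285 330
225 285 349
235 285 349
245 285 349
[45.4  0.6 -9. ]
[34.9  0.6 -9. ]
```

```bash
python3 -m pendant '[[0.02,0.004,0,0,0,0,0],[0.025,0.004,0,0,0,0,0],[0.02,0.004,0,0,0,0,0],[0,0,0.03,0,0,0,0],[0,0,0.03,0,0,0,0]]' && python3 -m pendant '[[0,0,0.025,0,0,0,0],[0,0,0.008,0,0,0,0],[0,0,0,0,0,0,0],[0,0,0,0,0,0,0]]'&& python3 -m pendant '[[0,0,0.005,0,0,0,0],[0,0,0.005,0,0,0,0],[0,0,0.005,0,0,0,0],[0,0,0,0,0,0,0]]'; python3 -c "
from h import *
s=robot.sense();print(s['ft_force'],s['ft_torque'],s['q'])"
```

```text
time: 7.55
tool_pos: [0.4644, -0.0865, 0.1801]
ee_rot: [0.0, -0.111, 0.994, -0.0]
ft_force: [-0.1, -0.1, -5.0]
width: 0.171
gripper_force: 40.0
time: 8.05
tool_pos: [0.4652, -0.0865, 0.1609]
ee_rot: [0.0, -0.112, 0.994, -0.0]
ft_force: [-0.6, -0.6, -3.7]
width: 0.17
gripper_force: 40.0
time: 8.55
tool_pos: [0.4648, -0.0864, 0.151]
ee_rot: [-0.0, -0.112, 0.994, 0.0]
ft_force: [0.6, 0.9, -2.8]
width: 0.175
gripper_force: 40.0
[ 0.64863673  0.89474539 -2.76347782] [ 0.08311913  0.02969551 -0.03456444] [-3.10150270e-01  3.99452346e-01  1.81380499e+00  1.43842346e-05
  9.28903815e-01 -2.10453630e+00]
```

```bash
python3 -m pendant '[[0,0,0.005,0,0,0,0],[0,0,0,0,0,0,0]]' && python3 -m pendant '[[0,0,0.005,0,0,0,0],[0,0,0,0,0,0,0]]'&& python3 -m pendant '[[0,0,0.005,0,0,0,0],[0,0,0,0,0,0,0]]'
```

```text
time: 8.8
tool_pos: [0.4649, -0.0864, 0.1481]
ee_rot: [-0.0, -0.112, 0.994, 0.0]
ft_force: [-0.5, 0.5, -3.4]
width: 0.174
gripper_force: 40.0
time: 9.05
tool_pos: [0.4644, -0.0863, 0.145]
ee_rot: [-0.001, -0.112, 0.994, 0.0]
ft_force: [-3.1, 0.4, -4.2]
width: 0.177
gripper_force: 40.0
time: 9.3
tool_pos: [0.4644, -0.0862, 0.1419]
ee_rot: [-0.001, -0.112, 0.994, 0.0]
ft_force: [-3.5, 1.4, -6.4]
width: 0.176
gripper_force: 40.0
```

```bash
python3 -m pendant '[[0.0012,0.0006,0,0,0,0,0],[0,0,0,0,0,0,0]]' && python3 -m pendant '[[0,0,0.005,0,0,0,0],[0,0,0.005,0,0,0,0],[0,0,0,0,0,0,0]]'&& python3 -m pendant '[[0,0,0.005,0,0,0,0],[0,0,0.004,0,0,0,0],[0,0,0,0,0,0,0]]'
```

```text
time: 9.55
tool_pos: [0.4642, -0.0862, 0.1423]
ee_rot: [-0.0, -0.112, 0.994, 0.0]
ft_force: [-3.5, 1.2, -5.9]
width: 0.174
gripper_force: 40.0
time: 9.93
tool_pos: [0.4641, -0.0862, 0.136]
ee_rot: [-0.0, -0.112, 0.994, 0.0]
ft_force: [-3.2, 1.1, -4.8]
width: 0.174
gripper_force: 40.0
time: 10.3
tool_pos: [0.4641, -0.0862, 0.1307]
ee_rot: [-0.0, -0.112, 0.994, 0.0]
ft_force: [-3.7, 0.9, -6.8]
width: 0.172
gripper_force: 40.0
```

```bash
python3 -m pendant '[[0.0025,0.0005,0,0,0,0,0],[0,0,0,0,0,0,0]]' && python3 -m pendant '[[0,0,0.005,0,0,0,0],[0,0,0,0,0,0,0]]'&& python3 -m pendant '[[0,0,0.005,0,0,0,0],[0,0,0,0,0,0,0]]'
```

```text
time: 10.55
tool_pos: [0.4634, -0.0866, 0.1312]
ee_rot: [0.001, -0.112, 0.994, -0.0]
ft_force: [-0.5, -0.1, -3.8]
width: 0.173
gripper_force: 40.0
time: 10.8
tool_pos: [0.4629, -0.0864, 0.1278]
ee_rot: [0.0, -0.112, 0.994, -0.0]
ft_force: [-0.7, -0.4, -3.9]
width: 0.172
gripper_force: 40.0
time: 11.05
tool_pos: [0.4626, -0.0863, 0.1247]
ee_rot: [-0.0, -0.112, 0.994, 0.0]
ft_force: [0.6, -0.3, -3.6]
width: 0.175
gripper_force: 40.0
```

```bash
for i in 1; do :; done; python3 -m pendant '[[0,0,0.003,0,0,0,0],[0,0,0,0,0,0,0]]' && python3 -m pendant '[[0,0,0.002,0,0,0,0],[0,0,0,0,0,0,0]]'
```

```text
time: 11.3
tool_pos: [0.4626, -0.0863, 0.123]
ee_rot: [-0.0, -0.112, 0.994, 0.0]
ft_force: [0.2, -0.6, -4.0]
width: 0.173
gripper_force: 40.0
time: 11.55
tool_pos: [0.4627, -0.0863, 0.1219]
ee_rot: [-0.0, -0.112, 0.994, 0.0]
ft_force: [0.7, 0.3, -4.1]
width: 0.176
gripper_force: 40.0
```

```bash
python3 -m pendant '[[0,0,0.001,0,0,0,0],[0,0,0,0,0,0,0]]'; python3 -c "
from h import *
s=robot.sense();print(s['ft_force'],s['ft_torque'],s['q'])"
```

```text
time: 11.8
tool_pos: [0.4627, -0.0863, 0.1213]
ee_rot: [-0.0, -0.112, 0.994, -0.0]
ft_force: [-0.5, -0.0, -3.5]
width: 0.172
gripper_force: 40.0
[-0.46368455 -0.04175436 -3.51989875] [ 0.06085456  0.02487527 -0.00597037] [-3.11366133e-01  4.45738352e-01  1.84993395e+00 -2.44171426e-05
  8.45950396e-01 -2.10570852e+00]
```

Still free. I'll keep going down in small steps.

```bash
python3 -m pendant '[[0,0,0.002,0,0,0,0],[0,0,0,0,0,0,0]]' && python3 -m pendant '[[0,0,0.0015,0,0,0,0],[0,0,0,0,0,0,0]]'
```

```text
time: 12.05
tool_pos: [0.4627, -0.0863, 0.1202]
ee_rot: [0.0, -0.112, 0.994, -0.0]
ft_force: [-1.8, -1.0, 2.8]
width: 0.171
gripper_force: 40.0
time: 12.3
tool_pos: [0.4626, -0.0863, 0.1193]
ee_rot: [-0.0, -0.112, 0.994, -0.0]
ft_force: [-1.8, 0.4, 3.0]
width: 0.172
gripper_force: 40.0
```

Contact is at TCP 0.120, the expected chamfer rest, pressing about 6.5 N. Next I'll turn clockwise in small steps and watch for the force to drop.

```bash
python3 -m pendant '[[0,0,0,0,0,0.8,0],[0,0,0,0,0,0,0]]' && python3 -m pendant '[[0,0,0,0,0,0.8,0],[0,0,0,0,0,0,0]]'&& python3 -m pendant '[[0,0,0,0,0,0.8,0],[0,0,0,0,0,0,0]]'
```

```text
time: 12.55
tool_pos: [0.4623, -0.0861, 0.119]
ee_rot: [-0.0, -0.077, 0.997, 0.0]
ft_force: [-1.6, 1.7, -2.6]
width: 0.174
gripper_force: 40.0
time: 12.8
tool_pos: [0.4623, -0.0861, 0.119]
ee_rot: [-0.0, -0.043, 0.999, 0.0]
ft_force: [-2.8, 1.6, -4.1]
width: 0.171
gripper_force: 40.0
time: 13.05
tool_pos: [0.4624, -0.0861, 0.1191]
ee_rot: [-0.0, -0.008, 1.0, 0.0]
ft_force: [-2.9, 2.4, -4.0]
width: 0.172
gripper_force: 40.0
```

```bash
python3 -m pendant '[[0,0,0.002,0,0,0,0],[0,0,0,0,0,0,0]]' && python3 -m pendant '[[0,0,0.0015,0,0,0,0],[0,0,0,0,0,0,0]]'; python3 -c "
from h import *
s=robot.sense();print(s['ft_force'],s['ft_torque'],s['q'])"
```

```text
time: 13.3
tool_pos: [0.4624, -0.0862, 0.1179]
ee_rot: [-0.0, -0.008, 1.0, 0.0]
ft_force: [-3.2, 3.0, -3.3]
width: 0.171
gripper_force: 40.0
time: 13.55
tool_pos: [0.4624, -0.0862, 0.117]
ee_rot: [-0.0, -0.007, 1.0, 0.0]
ft_force: [-4.1, 2.8, -2.6]
width: 0.174
gripper_force: 40.0
[-4.11429106  2.80253952 -2.56302695] [0.76581722 1.06964851 0.01636287] [-3.11288226e-01  4.53006169e-01  1.85426156e+00  7.05861424e-05
  8.34918972e-01 -1.89689469e+00]
```

```bash
python3 -m pendant '[[0.0018,0.0012,0.002,0,0,0,0],[0,0,0,0,0,0,0]]' && python3 -m pendant '[[0,0,0.002,0,0,0,0],[0,0,0,0,0,0,0]]'&& python3 -m pendant '[[0,0,0.002,0,0,0,0],[0,0,0,0,0,0,0]]'
```

```text
time: 13.8
tool_pos: [0.4619, -0.0858, 0.1159]
ee_rot: [0.0, -0.007, 1.0, -0.0]
ft_force: [-1.0, 0.5, -4.6]
width: 0.173
gripper_force: 40.0
time: 14.05
tool_pos: [0.4618, -0.0857, 0.1147]
ee_rot: [0.0, -0.007, 1.0, -0.0]
ft_force: [-1.1, 0.7, -4.0]
width: 0.177
gripper_force: 40.0
time: 14.3
tool_pos: [0.4618, -0.0856, 0.1135]
ee_rot: [0.0, -0.007, 1.0, -0.0]
ft_force: [-0.2, 0.6, -3.9]
width: 0.176
gripper_force: 40.0
```

It is dropping in. I'll continue to the floor, expected at about 0.110.

```bash
python3 -m pendant '[[0,0,0.002,0,0,0,0],[0,0,0,0,0,0,0]]' && python3 -m pendant '[[0,0,0.002,0,0,0,0],[0,0,0,0,0,0,0]]'&& python3 -m pendant '[[0,0,0.001,0,0,0,0],[0,0,0,0,0,0,0]]'; python3 -c "
from h import *
s=robot.sense();print(s['ft_force'],s['ft_torque'],s['q'])"
```

```text
time: 14.55
tool_pos: [0.4617, -0.0856, 0.1122]
ee_rot: [0.0, -0.007, 1.0, -0.0]
ft_force: [0.8, 0.2, -3.0]
width: 0.175
gripper_force: 40.0
time: 14.8
tool_pos: [0.4616, -0.0856, 0.111]
ee_rot: [0.0, -0.007, 1.0, -0.0]
ft_force: [-0.1, 0.5, -3.9]
width: 0.172
gripper_force: 40.0
time: 15.05
tool_pos: [0.4616, -0.0856, 0.1105]
ee_rot: [0.0, -0.007, 1.0, -0.0]
ft_force: [0.1, -0.5, -4.1]
width: 0.175
gripper_force: 40.0
[ 0.14868776 -0.53596171 -4.06443712] [-0.02221185 -0.05126181  0.00927929] [-3.10596621e-01  4.63200241e-01  1.86294029e+00  9.08066049e-06
  8.15380996e-01 -1.89555072e+00]
```

```bash
python3 -m pendant '[[0,0,0.0015,0,0,0,0],[0,0,0,0,0,0,0]]' && python3 -m pendant '[[0,0,0.001,0,0,0,0],[0,0,0,0,0,0,0]]'
```

```text
time: 15.3
tool_pos: [0.4618, -0.0856, 0.1103]
ee_rot: [0.0, -0.007, 1.0, -0.0]
ft_force: [-3.1, 1.2, 14.5]
width: 0.174
gripper_force: 40.0
time: 15.55
tool_pos: [0.462, -0.0856, 0.1102]
ee_rot: [0.001, -0.007, 1.0, -0.0]
ft_force: [-5.2, 1.5, 28.1]
width: 0.173
gripper_force: 40.0
```

The key is on the floor at 0.1103, so it dropped home. The press is high, so I'll ease off at once, then turn and watch the torque.

```bash
python3 -m pendant '[[0,0,-0.0022,0,0,0,0],[0,0,0,0,0,0,0]]' && python3 -m pendant '[[0,0,0,0,0,0.6,0],[0,0,0,0,0,0,0]]'; python3 -c "
from h import *
s=robot.sense();print(s['ft_force'],s['ft_torque'],s['q'])"
```

```text
time: 15.8
tool_pos: [0.4617, -0.0856, 0.1104]
ee_rot: [0.0, -0.007, 1.0, -0.0]
ft_force: [-0.1, -1.2, -3.6]
width: 0.175
gripper_force: 40.0
time: 16.05
tool_pos: [0.4617, -0.0856, 0.1103]
ee_rot: [0.0, 0.019, 1.0, -0.0]
ft_force: [-1.4, 1.6, 1.3]
width: 0.173
gripper_force: 40.0
[-1.40717834  1.55503781  1.2546102 ] [ 0.14719621 -0.0048417   0.01706709] [-3.10606474e-01  4.63512508e-01  1.86296110e+00  6.08963708e-05
  8.14893290e-01 -1.84334389e+00]
```

```bash
cat > s.py <<'E'
from h import *
s=robot.sense();print("F",s['ft_force'].round(1),"T",s['ft_torque'].round(3),"deg",round(np.degrees(s['q'][5]-s['q'][0]),2))
E
python3 -m pendant '[[0,0,0,0,0,0.6,0],[0,0,0,0,0,0,0]]' | grep tool_pos; python3 s.py;  python3 -m pendant '[[0,0,0,0,0,0.6,0],[0,0,0,0,0,0,0]]'| grep tool_pos; python3 s.py;  python3 -m pendant '[[0,0,0,0,0,0.6,0],[0,0,0,0,0,0,0]]'| grep tool_pos; python3 s.py
```

```text
tool_pos: [0.4617, -0.0856, 0.1103]
F [-0.2  0.7  1.1] T [ 0.205 -0.087 -0.034] deg -84.88
tool_pos: [0.4617, -0.0856, 0.1103]
F [-0.2  0.4  1.3] T [ 0.295 -0.093  0.042] deg -81.91
tool_pos: [0.4617, -0.0856, 0.1103]
F [0.6 0.5 0.8] T [ 0.236 -0.224 -0.011] deg -78.93
```

```bash
python3 -m pendant '[[0,0,0,0,0,0.6,0],[0,0,0,0,0,0,0]]' | grep tool_pos; python3 s.py;  python3 -m pendant '[[0,0,0,0,0,0.6,0],[0,0,0,0,0,0,0]]'| grep tool_pos; python3 s.py;  python3 -m pendant '[[0,0,0,0,0,0.6,0],[0,0,0,0,0,0,0]]'| grep tool_pos; python3 s.py
```

```text
tool_pos: [0.4617, -0.0855, 0.1103]
F [ 1.1  2.9 -0.3] T [ 0.652 -0.377 -0.035] deg -75.95
tool_pos: [0.4617, -0.0854, 0.1104]
F [ 2.2  4.  -0.3] T [ 1.015 -0.447  0.023] deg -72.96
tool_pos: [0.4617, -0.0853, 0.1103]
F [ 2.6  4.8 -0.7] T [ 1.293 -0.563  0.079] deg -69.95
```

```bash
python3 -m pendant '[[-0.0004,0.0028,0,0,0,0,0],[0,0,0,0,0,0,0]]' | grep tool_pos; python3 s.py;  python3 -m pendant '[[0,0,0,0,0,0.6,0],[0,0,0,0,0,0,0]]'| grep tool_pos; python3 s.py;  python3 -m pendant '[[0,0,0,0,0,0.6,0],[0,0,0,0,0,0,0]]'| grep tool_pos; python3 s.py
```

```text
tool_pos: [0.4621, -0.0845, 0.1103]
F [-2.4 -3.3  2.5] T [-1.015  0.549  0.026] deg -69.89
tool_pos: [0.4621, -0.0844, 0.1103]
F [-2.5 -4.3  2.6] T [-1.049  0.664  0.046] deg -66.87
tool_pos: [0.4622, -0.0843, 0.1103]
F [-2.2 -3.7  2.8] T [-1.172  0.719  0.047] deg -63.9
```

```bash
python3 -m pendant '[[0,-0.0015,0,0,0,0,0],[0,0,0,0,0,0,0]]' | grep tool_pos; python3 s.py;  python3 -m pendant '[[0,0,0,0,0,0.6,0]]'| grep tool_pos; python3 s.py;  python3 -m pendant '[[0,0,0,0,0,0.6,0]]'| grep tool_pos; python3 s.py; python3 -m pendant '[[0,0,0,0,0,0.6,0]]'| grep tool_pos; python3 s.py; python3 -m pendant '[[0,0,0,0,0,0,0]]'| grep tool_pos; python3 s.py
python3 - <<'E'
from h import *
import json
p=robot.camera_params("wrist");im=robot.grab_frame("wrist")[:,:,::-1]
cv2.imwrite("pics/w4.png",im);json.dump({k:np.array(v).tolist() for k,v in p.items()},open("w4.json","w"))
t=robot.grab_frame("top")[:,:,::-1];cv2.imwrite("pics/top4.png",t)
a=cv2.resize(im[60:260,180:460],None,fx=1.4,fy=1.4,interpolation=cv2.INTER_CUBIC)
b=cv2.resize(t[255:345,330:445],(358,280),interpolation=cv2.INTER_CUBIC)
cv2.imwrite("pics/c4.png",np.hstack([a,b]))
E
```

```text
tool_pos: [0.462, -0.0847, 0.1103]
F [-1.1  0.8  3.2] T [0.226 0.277 0.112] deg -63.89
tool_pos: [0.462, -0.0847, 0.1104]
F [-1.1  1.7  2.4] T [0.387 0.205 0.126] deg -60.83
tool_pos: [0.462, -0.0846, 0.1103]
F [-0.8  2.3  2.4] T [0.48  0.112 0.096] deg -57.78
tool_pos: [0.4621, -0.0846, 0.1103]
F [-1.   1.8  1.3] T [0.637 0.052 0.138] deg -54.78
tool_pos: [0.4621, -0.0846, 0.1103]
F [-0.5  2.3  3.6] T [0.73  0.056 0.077] deg -54.88
```

View pics/c4.png

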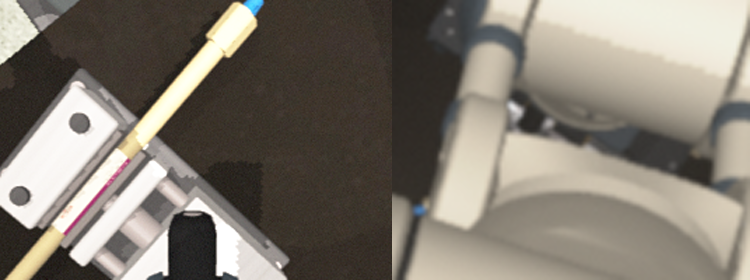

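The crop shows the liner between the column and the housing, with the bar end at (192,215). Torque is now steady at about 0.11 N m, so the cam is turning. I'll measure how far the liner has moved between w3 and w4.

```bash
cat > jaw.py <<'E'
from h import *
import json,sys
B=np.array([.4639,-.0853]);ang=np.radians(12.7);u=-np.array([np.cos(ang),np.sin(ang)]);n=np.array([-u[1],u[0]])
S=np.arange(10,85,.25)
def prof(f,z,offs):
    p=json.load(open(f"{f}.json"));g=cv2.imread(f"pics/{f}.png").max(2).astype(np.float32);o=[]
    for k in offs:
        uv=np.array([proj(p,np.r_[B+u*s/1e3+n*k/1e3,z]) for s in S],np.float32)
        o.append(cv2.remap(g,uv[:,:1].reshape(-1,1),uv[:,1:].reshape(-1,1),cv2.INTER_CUBIC).ravel())
    return np.mean(o,0)
for side in(range(-26,-13,1),range(14,27,1)):
  for f in sys.argv[1:]:
    a=cv2.GaussianBlur(prof(f,.038,side).reshape(-1,1),(1,5),0).ravel();d=np.gradient(a)
    pk=[i for i in range(1,len(d)-1) if abs(d[i])>6 and abs(d[i])>=abs(d[i-1]) and abs(d[i])>abs(d[i+1])]
    print(f,side[0],[(float(S[i]),int(round(d[i]))) for i in pk])
E
python3 jaw.py w3 w4
```

```text
w3 -26 [(27.75, -20), (43.25, 15), (53.0, -30), (55.5, 26), (59.0, -8), (60.0, 11), (68.5, -25), (70.25, 28), (72.75, -13), (74.25, 14), (83.5, -9)]
w4 -26 [(27.5, 14), (29.75, -7), (43.5, 21), (53.25, -31), (56.25, 16), (60.25, 9), (61.75, 10), (68.75, -32), (70.25, 18), (73.0, -9), (74.25, 20), (83.5, -13)]
w3 14 [(27.75, -17), (43.25, 11), (53.0, -30), (55.5, 19), (59.0, -8), (61.0, 11), (68.5, -33), (70.5, 19), (74.5, 17), (83.75, -10)]
w4 14 [(15.75, 19), (26.25, -17), (43.75, 17), (53.5, -31), (56.25, 16), (61.75, 17), (68.75, -32), (70.5, 16), (74.5, 18), (83.75, -14)]
```

The liner has moved only about 0.3 mm (roughly 0.1 rad). That agrees with the torque onset near −66°, so the target is about +9°. I'll continue, checking side forces.

```bash
python3 -m pendant '[[0,-0.0002,0,0,0,0.6,0],[0,0.0003,0,0,0,0.6,0],[0,0.0003,0,0,0,0.6,0],[0,0.0003,0,0,0,0.6,0],[0,0,0,0,0,0,0]]'| grep tool_pos; python3 s.py; python3 -m pendant '[[0,0,0,0,0,0.6,0],[0,0,0,0,0,0.6,0]]'| grep tool_pos; python3 s.py
```

```text
tool_pos: [0.4623, -0.0844, 0.1103]
F [-0.5  3.5  3.1] T [0.998 0.014 0.096] deg -42.89
tool_pos: [0.4624, -0.0844, 0.1104]
F [1.1 5.7 2.8] T [ 1.328 -0.205  0.177] deg -36.86
```

```bash
python3 -m pendant '[[0.0011,0.0013,0,0,0,0.6,0],[0,0,0,0,0,0,0]]'| grep tool_pos; python3 s.py; python3 -m pendant '[[0,0,0,0,0,0.6,0],[0,0,0,0,0,0.6,0],[0,0,0,0,0,0.6,0]]'| grep tool_pos; python3 s.py
python3 - <<'E'
from h import *
import json
for n in("w5",):
    p=robot.camera_params("wrist");im=robot.grab_frame("wrist")[:,:,::-1]
    cv2.imwrite(f"pics/{n}.png",im);json.dump({k:np.array(v).tolist() for k,v in p.items()},open(n+".json","w"))
E
python3 jaw.py w3 w4 w5
```

```text
tool_pos: [0.4626, -0.0838, 0.1103]
F [-0.2 -0.9  1.8] T [-0.236  0.201  0.062] deg -33.91
tool_pos: [0.4627, -0.0837, 0.1103]
F [ 0.7 -0.1  1.1] T [ 0.114 -0.065  0.044] deg -24.87
w3 -26 [(27.75, -20), (43.25, 15), (53.0, -30), (55.5, 26), (59.0, -8), (60.0, 11), (68.5, -25), (70.25, 28), (72.75, -13), (74.25, 14), (83.5, -9)]
w4 -26 [(27.5, 14), (29.75, -7), (43.5, 21), (53.25, -31), (56.25, 16), (60.25, 9), (61.75, 10), (68.75, -32), (70.25, 18), (73.0, -9), (74.25, 20), (83.5, -13)]
w5 -26 [(16.0, 32), (28.75, -22), (41.5, 7), (45.0, 14), (54.75, -30), (57.0, 15), (61.75, 11), (68.5, -26), (70.5, 15), (74.75, 16), (84.25, -10)]
w3 14 [(27.75, -17), (43.25, 11), (53.0, -30), (55.5, 19), (59.0, -8), (61.0, 11), (68.5, -33), (70.5, 19), (74.5, 17), (83.75, -10)]
w4 14 [(15.75, 19), (26.25, -17), (43.75, 17), (53.5, -31), (56.25, 16), (61.75, 17), (68.75, -32), (70.5, 16), (74.5, 18), (83.75, -14)]
w5 14 [(14.25, 8), (55.0, -14), (57.25, 7), (62.25, 12), (68.75, -19), (70.75, 11), (75.0, 13), (84.25, -8)]
```

At −25° the liner has advanced about 1.5 mm (0.68 rad), so the cam's zero is near −64°. About 34° remain.

```bash
python3 -m pendant '[[0,0,0,0,0,0.6,0],[0,0,0,0,0,0.6,0],[0,0,0,0,0,0.6,0],[0,0,0,0,0,0.6,0]]'| grep tool_pos; python3 s.py; python3 -m pendant '[[0,0,0,0,0,0.6,0]]'| grep tool_pos; python3 s.py
```

```text
tool_pos: [0.4629, -0.0837, 0.1104]
F [ 1.6  1.8 -1. ] T [ 0.382 -0.405  0.147] deg -12.9
tool_pos: [0.463, -0.0837, 0.1104]
F [ 1.9  2.6 -0.2] T [ 0.394 -0.453  0.185] deg -9.9
```

```bash
python3 -m pendant '[[0.0005,0.0008,0,0,0,0.6,0],[0,0,0,0,0,0.6,0],[0,0,0,0,0,0.6,0]]'| grep tool_pos; python3 s.py; python3 -m pendant '[[0,0,0,0,0,0.6,0],[0,0,0,0,0,0.6,0],[0,0,0,0,0,0.6,0],[0,0,0,0,0,0,0]]'| grep tool_pos; python3 s.py
python3 - <<'E'
from h import *
import json
for n in("w6",):
    p=robot.camera_params("wrist");im=robot.grab_frame("wrist")[:,:,::-1]
    cv2.imwrite(f"pics/{n}.png",im);json.dump({k:np.array(v).tolist() for k,v in p.items()},open(n+".json","w"))
E
python3 jaw.py w3 w5 w6
```

```text
tool_pos: [0.4633, -0.0834, 0.1104]
F [ 1.3  0.1 -1.8] T [-0.097 -0.337  0.104] deg -0.89
tool_pos: [0.4634, -0.0834, 0.1103]
F [ 2.7 -0.9 -3.1] T [-0.163 -0.723  0.131] deg 8.05
w3 -26 [(27.75, -20), (43.25, 15), (53.0, -30), (55.5, 26), (59.0, -8), (60.0, 11), (68.5, -25), (70.25, 28), (72.75, -13), (74.25, 14), (83.5, -9)]
w5 -26 [(16.0, 32), (28.75, -22), (41.5, 7), (45.0, 14), (54.75, -30), (57.0, 15), (61.75, 11), (68.5, -26), (70.5, 15), (74.75, 16), (84.25, -10)]
w6 -26 [(14.0, 6), (32.0, -14), (46.75, 11), (56.25, -25), (57.75, 9), (61.25, 14), (67.25, -13)]
w3 14 [(27.75, -17), (43.25, 11), (53.0, -30), (55.5, 19), (59.0, -8), (61.0, 11), (68.5, -33), (70.5, 19), (74.5, 17), (83.75, -10)]
w5 14 [(14.25, 8), (55.0, -14), (57.25, 7), (62.25, 12), (68.75, -19), (70.75, 11), (75.0, 13), (84.25, -8)]
w6 14 [(46.5, -7)]
```

The liner is at about +3 mm (roughly 1.3 rad), as wanted. I'll back off into the slack, draw the key out while watching the force, and then recheck from the w3 viewpoint.

```bash
python3 -m pendant '[[0,0.0008,0,0,0,-0.8,0],[0,0,0,0,0,-0.8,0],[0,0,0,0,0,0,0]]'| grep tool_pos; python3 s.py; python3 -m pendant '[[0,0,-0.005,0,0,0,0],[0,0,-0.005,0,0,0,0],[0,0,0,0,0,0,0]]'| grep tool_pos; python3 s.py; python3 -m pendant '[[0,0,-0.01,0,0,0,0],[0,0,-0.01,0,0,0,0],[0,0,0,0,0,0,0]]'| grep tool_pos; python3 s.py
```

```text
tool_pos: [0.4634, -0.0833, 0.1103]
F [ 1.2 -1.3  0.6] T [-0.25  -0.141  0.037] deg 0.1
tool_pos: [0.4633, -0.0833, 0.1166]
F [-0.1 -0.9 -2.9] T [-0.175 -0.102 -0.02 ] deg 0.2
tool_pos: [0.4636, -0.0833, 0.1289]
F [-0.2 -0.1 -3.5] T [-0.079  0.086 -0.015] deg 0.19
```

```bash
python3 -m pendant '[[0,0,-0.02,0,0,0,0],[0,0,-0.035,0,0,0,0],[0,0,-0.04,0,0,0,0],[0,0,-0.035,0,0,0,0],[0,0,-0.015,0,0,-1,0]]'| grep tool_pos; python3 -m pendant '[[0,0,0,0,0,-1,0],[0,0,0,0,0,-1,0],[0,0,0,0,0,-1,0],[0,0,0,0,0,-1,0],[0,0,0,0,0,-1,0]]'| grep tool_pos; python3 -m pendant '[[0,0,0,0,0,-1,0],[0,0,0,0,0,-1,0],[0,0,0,0,0,-1,0],[0,0,0,0,0,-1,0],[0,0,0,0,0,-1,0]]'| grep tool_pos;python3 -m pendant '[[0,0,0,0,0,-1,0],[0,0,0,0,0,-1,0],[0,0,0,0,0,-1,0],[0,0,0,0,0,-1,0],[0,0,0,0,0,-1,0]]'| grep tool_pos;python3 -m pendant '[[0,0,0,0,0,-1,0],[0,0,0,0,0,-1,0],[0,0,0,0,0,-1,0],[0,0,0,0,0,-1,0],[0,0,0,0,0,-0.6,0]]'; python3 s.py
cat > go.py <<'E'
from h import *
import sys
from scipy.spatial.transform import Rotation as Ro
s=robot.sense();q=s["ee_rot"];R=Ro.from_quat([q[1],q[2],q[3],q[0]]).as_matrix()
print("tool shift units",(R.T@(np.array([float(v) for v in sys.argv[1:4]])-s["tool_pos"])/.6).round(4))
E
python3 go.py .5043 -.0840 .2159
```

```text
tool_pos: [0.4637, -0.0833, 0.2171]
tool_pos: [0.4632, -0.0832, 0.2159]
tool_pos: [0.4632, -0.0832, 0.2159]
tool_pos: [0.4633, -0.0832, 0.2159]
time: 26.5
tool_pos: [0.4632, -0.0832, 0.2159]
ee_rot: [0.0, -0.113, 0.994, -0.0]
ft_force: [0.2, -0.2, -4.3]
width: 0.173
gripper_force: 40.0
F [ 0.2 -0.2 -4.3] T [ 0.025  0.025 -0.048] deg -102.94
tool shift units [-0.0664 -0.0166  0.    ]
```

```bash
python3 -m pendant '[[-0.033,-0.008,0,0,0,0,0],[-0.033,-0.008,0,0,0,0,0],[0,0,0,0,0,0,0],[0,0,0,0,0,0,0]]'| grep tool_pos
python3 - <<'E'
from h import *
import json
for n in("w7",):
    p=robot.camera_params("wrist");im=robot.grab_frame("wrist")[:,:,::-1]
    cv2.imwrite(f"pics/{n}.png",im);json.dump({k:np.array(v).tolist() for k,v in p.items()},open(n+".json","w"))
    a=cv2.imread("pics/w3.png")[55:235,270:380];b=im[55:235,270:380]
    cv2.imwrite("pics/c7.png",cv2.resize(np.hstack([a,b]),None,fx=3,fy=3,interpolation=cv2.INTER_CUBIC))
E
python3 jaw.py w3 w7
```

```text
tool_pos: [0.5035, -0.0837, 0.2155]
w3 -26 [(27.75, -20), (43.25, 15), (53.0, -30), (55.5, 26), (59.0, -8), (60.0, 11), (68.5, -25), (70.25, 28), (72.75, -13), (74.25, 14), (83.5, -9)]
w7 -26 [(28.0, -17), (46.0, 13), (55.5, -29), (57.25, 25), (60.5, -11), (61.75, 16), (69.25, -24), (70.25, 22), (72.75, -9), (74.5, 13), (83.75, -11)]
w3 14 [(27.75, -17), (43.25, 11), (53.0, -30), (55.5, 19), (59.0, -8), (61.0, 11), (68.5, -33), (70.5, 19), (74.5, 17), (83.75, -10)]
w7 14 [(27.5, -18), (46.5, 11), (55.75, -28), (57.25, 20), (60.5, -10), (62.0, 12), (69.25, -31), (70.75, 13), (73.25, -9), (74.5, 21), (83.75, -12)]
```

View pics/c7.png

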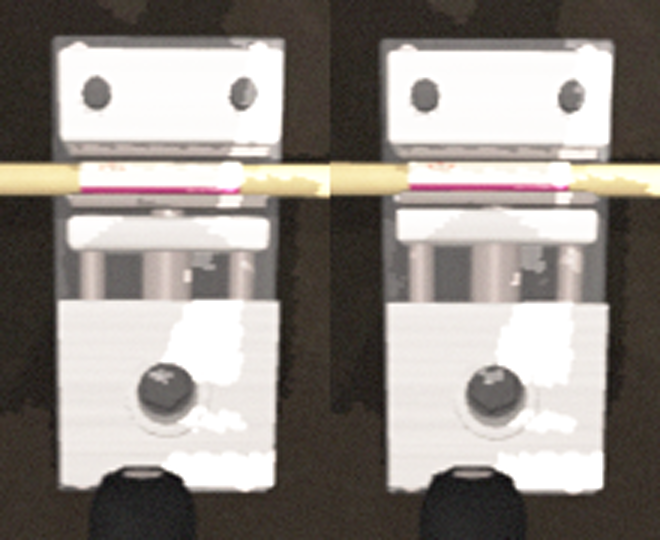

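Before and after the turn, the liner has advanced about 2.7 mm (1.23 rad, roughly 70°, about 16 N). The column is seated between the jaws. The held bar end is unchanged at (142,470), so the key hasn't slipped in the grip. I'll return to the pose above the stand hole.

```bash
python3 go.py .4541 .2359 .2156; python3 -m pendant '[[-0.004,0.04,0,0,0,0,0],[-0.004,0.06,0,0,0,0,0],[-0.004,0.06,0,0,0,0,0],[-0.004,0.06,0,0,0,0,0],[-0.004,0.06,0,0,0,0,0]]' |grep tool_pos; python3 -m pendant '[[-0.004,0.06,0,0,0,0,0],[-0.004,0.06,0,0,0,0,0],[-0.004,0.06,0,0,0,0,0],[-0.002,0.05,0,0,0,0,0],[-0.002,0.03,0,0,0,0,0]]' |grep tool_pos;python3 -m pendant '[[0,0,0,0,0,0,0]]'; python3 go.py .4541 .2359 .2156; python3 s.py
```

```text
tool shift units [-3.790e-02  5.377e-01 -1.000e-04]
tool_pos: [0.4777, 0.0836, 0.2156]
tool_pos: [0.4526, 0.2378, 0.2155]
time: 28.42
tool_pos: [0.453, 0.2373, 0.2154]
ee_rot: [-0.0, -0.112, 0.994, -0.0]
ft_force: [-0.5, -0.9, -4.3]
width: 0.176
gripper_force: 40.0
tool shift units [-0.0012 -0.0027 -0.0003]
F [-0.5 -0.9 -4.3] T [0.037 0.059 0.01 ] deg -102.89
```

```bash
python3 -m pendant '[[-0.0012,-0.0025,0.02,0,0,0,0],[0,0,0.03,0,0,0,0],[0,0,0.027,0,0,0,0],[0,0,0,0,0,0,0],[0,0,0,0,0,0,0]]'; python3 go.py .4544 .2361 .1024; python3 -m pendant '[[0,0,0.005,0,0,0,0],[0,0,0.005,0,0,0,0],[0,0,0,0,0,0,0]]'|grep -E "pos|force"; python3 -m pendant '[[0,0,0.005,0,0,0,0],[0,0,0.005,0,0,0,0],[0,0,0,0,0,0,0]]'|grep -E "pos|force"
```

```text
time: 29.05
tool_pos: [0.4547, 0.2351, 0.1693]
ee_rot: [0.0, -0.111, 0.994, -0.0]
ft_force: [-0.5, -0.6, -3.2]
width: 0.172
gripper_force: 40.0
tool shift units [1.000e-04 1.800e-03 1.116e-01]
tool_pos: [0.4543, 0.2355, 0.163]
ft_force: [0.4, 1.0, -4.1]
gripper_force: 40.0
tool_pos: [0.4543, 0.2355, 0.1568]
ft_force: [0.3, 0.0, -3.6]
gripper_force: 40.0
```

```bash
python3 -m pendant '[[0,0.0008,0.01,0,0,0,0],[0,0,0.01,0,0,0,0],[0,0,0.005,0,0,0,0],[0,0,0,0,0,0,0]]'|grep -E "pos|force"; python3 -m pendant '[[0,0,0.007,0,0,0,0],[0,0,0.006,0,0,0,0],[0,0,0,0,0,0,0]]'|grep -E "pos|force";python3 -m pendant '[[0,0,0.005,0,0,0,0],[0,0,0.005,0,0,0,0],[0,0,0,0,0,0,0]]'|grep -E "pos|force"
```

```text
tool_pos: [0.4542, 0.236, 0.1418]
ft_force: [0.4, 0.1, -3.4]
gripper_force: 40.0
tool_pos: [0.4541, 0.236, 0.134]
ft_force: [-0.2, 0.9, -3.4]
gripper_force: 40.0
tool_pos: [0.4541, 0.236, 0.1281]
ft_force: [0.4, 0.2, -4.0]
gripper_force: 40.0
```

Through both sheets with no contact. I'll lower to about 1 mm above the hanging height, then release.

```bash
python3 -m pendant '[[0,0,0.013,0,0,0,0],[0,0,0.013,0,0,0,0],[0,0,0.011,0,0,0,0],[0,0,0.004,0,0,0,0],[0,0,0,0,0,0,0]]'; python3 -m pendant '[[0,0,0.001,0,0,0,0],[0,0,0,0,0,0,0]]'|grep -E "pos|force"
```

```text
time: 31.68
tool_pos: [0.4542, 0.236, 0.1036]
ee_rot: [-0.0, -0.112, 0.994, -0.0]
ft_force: [0.1, -0.1, -3.8]
width: 0.169
gripper_force: 40.0
tool_pos: [0.4544, 0.2361, 0.1033]
ft_force: [-0.4, -0.0, -4.0]
gripper_force: 40.0
```

```bash
python3 -m pendant '[[0,0,0.001,0,0,0,0],[0,0,0,0,0,0,0]]'|grep -E "pos|force"; python3 -m pendant '[[0,0,0.001,0,0,0,0],[0,0,0,0,0,0,0]]'|grep -E "pos|force"
```

```text
tool_pos: [0.4543, 0.236, 0.1025]
ft_force: [-1.2, -0.6, -3.2]
gripper_force: 40.0
tool_pos: [0.4544, 0.2361, 0.1023]
ft_force: [-2.0, -1.5, 6.8]
gripper_force: 40.0
```

The collar rests on the stand. I'll release gently and rise straight up.

```bash
python3 -m pendant '[[0,0,-0.0005,0,0,0,20],[0,0,0,0,0,0,30],[0,0,0,0,0,0,50],[0,0,0,0,0,0,55],[0,0,0,0,0,0,55]]' 5; python3 -m pendant '[[0,0,-0.02,0,0,0,55],[0,0,-0.04,0,0,0,55],[0,0,-0.06,0,0,0,55],[0,0,-0.08,0,0,0,55],[0,0,-0.08,0,0,0,55]]'|grep -E "pos|force";python3 -m pendant '[[0,0,0,0,0,0,55],[0,0,0,0,0,0,55],[0,0,0,0,0,0,55]]'
python3 - <<'E'
from h import *
w=robot.grab_frame("wrist")[60:300,:,::-1];s=robot.grab_frame("scene")[:,:,::-1];
b=cv2.resize(s[190:265,205:325],(384,240));c=cv2.resize(s[265:355,270:390],(256,240))
cv2.imwrite("pics/end.png",np.vstack([w,np.hstack([b,c])]))
E
```

```text
time: 33.05
tool_pos: [0.4543, 0.236, 0.1022]
ee_rot: [-0.0, -0.112, 0.994, -0.0]
ft_force: [0.3, 0.0, 0.1]
width: 0.549
gripper_force: 0.0
tool_pos: [0.454, 0.2359, 0.2726]
ft_force: [1.0, 0.2, -0.2]
gripper_force: 0.0
time: 34.05
tool_pos: [0.4537, 0.2358, 0.2694]
ee_rot: [-0.001, -0.112, 0.994, -0.0]
ft_force: [0.7, -0.2, -0.0]
width: 0.549
gripper_force: 0.0
```

View pics/end.png

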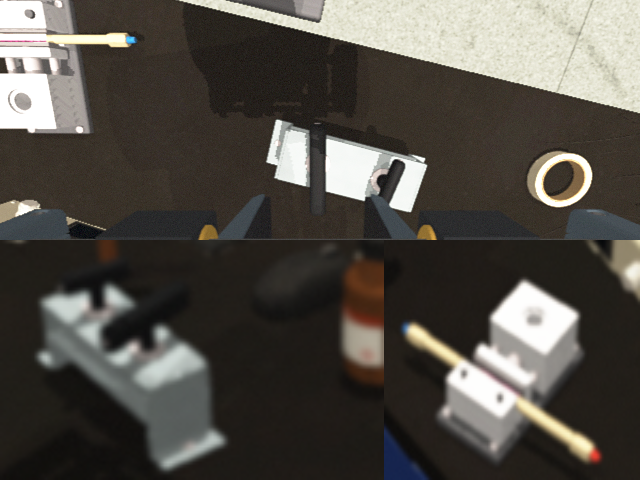

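The final picture shows the large key upright in its hole again at (318,168), with its collar down. The small key at (390,180) is untouched, and the column is held in the vice.

```bash
python3 -c "
from bench import robot
print(robot.finish_job())"
```

```text
the job is handed in; nothing more can be done
None
```

The job is handed in: the cam is turned clockwise about 70° (estimated from the jaw's travel, roughly 16 N on the column), and the large key hangs upright in its stand hole again; the key briefly pressed on the socket floor with about 32 N, above the 5 to 10 N asked for but under the 36 N damage limit.

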